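# Slide the tip box home in the reader lane

## Task

Push the blue pipette-tip box along the white plate, down the lane between the two orange rails, until its front is fully home against the grey reader block at the lane's end, then take the hand away. The rails are touch-sensitive: neither the box nor the robot may touch either of them, so the box, which stands askew, needs nudging straight and central on the open part of the plate before it goes in. It must only be pushed, never lifted or tipped, and the jar, the beaker and the bottle stay where they stand.

Things in the scene. Friction and masses are not known exactly. Their poses are not given: they have to be found in the camera images.
- lane: fixed white plate 450 x 190 mm, 6 mm thick, on the bench. Origin on the bench surface on the lane's centre line; x = push direction, y = left of it, z up. It spans x -250 to +200, y -95 to +95 mm, top at z 6 mm. Open from x -250 to -50 (thin blue lines at y +-44 mm show where the box's sides belong); rails from x -50 to +150, then the reader block, the stop.
- rail_left: fixed orange rail on the plate, 200 mm long, 10 mm wide, 14 mm high (its top 20 mm above the bench); origin at the centre of its underside, axes as the lane's. In the lane's frame x -50 to +150, y +54 to +64 mm. The clear lane between the rails is 108 mm wide.
- rail_right: the other orange rail, the same, y -64 to -54 mm in the lane's frame.
- lane_mouth (a point): point on the plate's top, on the centre line, where the rails begin (lane x -50 mm).
- stop_face (a point): centre of the front face of the fixed grey reader block that closes the lane (lane x +150 mm, 31 mm above the bench). The block spans lane x 150 to 200, y -75 to 75, top 56 mm above the bench, a dark window in its front. With the box's front against it, the box's origin is at lane x +89 mm.
- tip_box: closed pipette-tip box, 122 mm long (its x), 88 mm wide (y), 62 mm high, blue below, pale above, yellow dots on top, 0.18 to 0.35 kg; slides with moderate friction. Origin at the centre of its underside, z up, x roughly along the lane. It starts wholly on the open part of the plate, up to 25 mm off the centre line and turned by up to 0.25 rad.
- amber_jar: bystander: amber jar with blue cap, 56 mm diameter, 100 mm high, loose on the bench; origin at the centre of its underside.
- beaker: bystander: empty glass beaker, 70 mm diameter, 85 mm high, loose on the bench; origin at the centre of its underside.
- white_bottle: bystander: white bottle with blue cap, 64 mm diameter, 150 mm high, loose on the bench beyond the reader block; origin at the centre of its underside.
Not all that is in view belongs to the job. What is shaped like the tip_box but pink or turquoise is not meant.

How it is judged:
On the way:
1. the box is part-way into the lane, between the rails and flat on the plate (x of tip_box in the frame of lane between -0.06 and 0.05 m and y of tip_box in the frame of lane between -0.01 and 0.01 m and z of tip_box in the frame of lane below 0.01 m and angle between tip_box's own z axis and vertical below 0.1 rad), for 0.1 s.
At the end, for the whole second after the job is handed in: the box lies flat in the lane with its front within 5 mm of the reader block, at rest, between the rails (within 10 mm of the centre line and 0.12 rad of the lane's direction); jar, beaker and bottle within 15 mm of where they stood (x of tip_box in the frame of lane above 0.084 m and y of tip_box in the frame of lane between -0.01 and 0.01 m and z of tip_box in the frame of lane below 0.01 m and angle between tip_box's own z axis and vertical below 0.1 rad and angle between the x axis of tip_box and the x axis of lane, either way round below 0.12 rad and linear speed of tip_box below 0.01 m/s and distance of each of amber_jar, beaker, white_bottle from where it was at the start of the episode below 0.015 m); the robot touches nothing.
It fails at once if the box touches a rail (contact force between tip_box and rail_left above 0.2 N or contact force between tip_box and rail_right above 0.2 N).
It fails at once if the robot touches a rail (contact force between any of the fingers, the arm and rail_left above 0.2 N or contact force between any of the fingers, the arm and rail_right above 0.2 N).
It fails at once if the box is lifted off the plate or tipped (z of tip_box in the frame of lane above 0.014 m or angle between tip_box's own z axis and vertical above 0.2 rad).
It fails at once if jar, beaker or bottle is knocked over or shoved (distance of any of amber_jar, beaker, white_bottle from where it was at the start of the episode above 0.015 m or angle between any of amber_jar, beaker, white_bottle's own z axis and vertical above 0.3 rad).
It also fails if it takes over 64 s, if anything falls off the work surface, if the arm or the gripper's body presses on something with over 40 N, if the wrist force passes 120 N, or if a joint passes its speed limit or range.

## Robot

A 6-joint arm with a two-finger parallel gripper is mounted at the origin on the work surface. World frame = base frame: x ahead of the robot, y to its left, z up, the work surface at z = 0. Lengths are in m, angles in rad, forces in N, time in s.
With the tool pointing down it reaches from about 0.375 to 0.9 m from the base axis. Payload 3.1 kg.
Tool frame: the origin (TCP) lies at the very end of the fingers, on their centre line; the grasp point (between the pads) lies robot.grasp_offset behind it (robot.grasp_offset is the distance from the TCP to the grasp point, in m); z points along the fingers, y is the direction in which the jaws open and shut (so a half turn about z gives the same grasp; the last joint's range is limited). The gripper opens to 87 mm and grips with 3 to 60 N. Pads are 19 mm wide; open, the fingers measure 117 mm over their backs; the gripper's body (75 mm by 190 mm) begins 51 mm behind the grasp point.
Start: joints at [-1.508, 0.527, 1.433, -0, 1.181, -0.178], TCP at [0.15, -0.607, 0.223] pointing down, gripper open.
Joint ranges: [-3.08, 3.08], [-0.75, 2.2], [0.22, 2.44], [-1.43, 4.57], [0, 2.65], [-2.85, 2.85]. Speed limits (rad/s): [2.79, 2.79, 3.14, 3.14, 3.14, 3.14].

## Interface

Orientations are given as a unit quaternion [x, y, z, w].
In Python, from rig import robot gives the robot as it stands.
- The arm moves only by the tool drive_tool, never from a script. Its argument "targets" is one flat list of numbers, 6 for each row, row after row: the shift along the tool's x, y, z in cm, then the turn, a rotation vector about the tool's x, y, z in degrees. A call has 1 to 12 rows; each row is the pose to reach, as a shift and turn from the pose commanded when the call began, along the tool's axes at that moment; what a row does not reach only later rows make up. A row lasts 1/12 s, in which the tool goes at most 41.7 mm and 7.16 degrees, less where a joint would pass 70% of its speed; a pose out of reach is approached as far as the arm can. A call with a gripper value outside its range is refused whole. "grip" is the gripper command: -1 is fully open, 1 is shut, values between are in proportion, set as the call begins (left out, the last holds). The fingers move at their own pace and stop on an object; "squeeze" is the grip in N (left out, the last holds). Time passes only in rows, so rows that repeat a pose let the fingers close. It gives the time, the measured TCP pose, the force and the opening at its end, in the units of the state.
- robot.get_obs(): the state, without advancing time (a new reading comes with each control period).
- robot.camera(name): name is "side" or "top" or "wrist"; returns (picture, depth): 384x512x3 uint8, red, green, blue; 384x512 float32, m along the optical axis (not along the pixel's ray), 0 where there is no reading.
- robot.calibration(name): a dict with "mtx" (3x3 intrinsics, pixels), "distortion" ([k1, k2, p1, p2, k3] as OpenCV has them; the pictures are not rectified), "R" (3x3) and "t" (3): a world point X has camera coordinates R X + t; the wrist camera has in their place "hand_eye" (4x4, takes a point from camera to tool coordinates, whose origin is the TCP and whose axes are the flange's). Camera axes: x right, y down, z forward; pixel columns grow to the right and rows downward; lengths in m; the calibration is good to about 2 mm. A picture is of the moment at which its call begins: read the wrist's pose just before it. calibration takes no time and is no camera call.
- robot.hand_in(): hands the job in, once; it reports no verdict.
The state is a dict: "time": time; "q": joint angles; "joint_velocities": joint speeds; "joint_torque": joint torques, N m; "position": TCP position; "tool_rot": TCP orientation; "ft_force": force on the tool from outside, world axes, zero at the start; "moment": the same for the moment, N m; "grip_width": finger opening in m.
Only numpy, scipy, OpenCV 4.12 (cv2) and the standard library are available. Lean on these libraries where they do the work, as an engineer would, in place of code of your own. Each camera call takes 0.05 s, during which the arm holds its last target.

## Working session

There is one attempt and no reset: what is moved stays moved. The work goes in short steps, Python scripts to look and compute and a tool call to move; the robot and the scene stay as the last step left them, time stands still between calls to the robot, and variables do not carry over. Pictures are saved under pics/ and viewed, and the job is handed in when it is done.

Besides the shell and the picture viewer there is one more tool, called as name(argument=value, ...) on one line, values as JSON. drive_tool: Moves the arm, as the interface text tells. Its arguments: {"type":"object","properties":{"targets":{"type":"array","items":{"type":"number"}},"grip":{"type":"number"},"squeeze":{"type":"number"}},"required":["targets"]}

```bash
ls; mkdir -p pics; python3 - <<'E'
from rig import robot
import cv2,numpy as np
print(robot.get_obs())
for n in ["side","top","wrist"]:
    c,d=robot.camera(n); cv2.imwrite(f"pics/{n}0.png",c[...,::-1]); np.save(f"pics/{n}0.npy",d)
    print(n,robot.calibration(n))
print(robot.grasp_offset)
E
```

```text
pics
{'time': 0.0, 'q': array([-1.50749603e+00,  5.28461129e-01,  1.43387447e+00, -2.82259932e-05,
        1.18140755e+00, -1.78494099e-01]), 'joint_velocities': array([-0.00204237, -0.0009536 , -0.00031805,  0.00081385,  0.00109581,
        0.00052567]), 'joint_torque': array([ 3.79883977e-04, -4.40038204e+01, -1.76591706e+01,  6.34258403e-02,
        5.81103971e-02, -1.52126440e-04]), 'position': array([ 0.1496311 , -0.60607946,  0.22158359]), 'tool_rot': array([ 9.92699609e-01,  1.20608170e-01,  4.88675377e-05, -1.07421503e-03]), 'ft_force': array([ 0.30646861, -0.21364504, -0.14060812]), 'moment': array([ 0.00978005, -0.07205706, -0.0113209 ]), 'grip_width': 0.08677035964080577}
side {'mtx': array([[492.92703316,   0.        , 252.97957321],
       [  0.        , 492.92703316, 191.67822233],
       [  0.        ,   0.        ,   1.        ]]), 'distortion': array([-0.10145629,  0.        ,  0.        ,  0.        ,  0.        ]), 'R': array([[-0.99721113, -0.07291812, -0.01590323],
       [-0.0270546 ,  0.55178642, -0.83354652],
       [ 0.06955583, -0.83079161, -0.55222033]]), '
[... 417 characters left out ...]
0351105, -0.00411027, -0.99461981]]), 't': array([0.07488882, 0.58720591, 0.9428077 ])}
wrist {'mtx': array([[323.51394548,   0.        , 256.14731145],
       [  0.        , 323.51394548, 189.62255416],
       [  0.        ,   0.        ,   1.        ]]), 'distortion': array([0.00213073, 0.        , 0.        , 0.        , 0.        ]), 'hand_eye': array([[ 4.19584739e-05, -9.68833921e-01, -2.47711187e-01,
         6.76820916e-02],
       [ 9.99999783e-01,  2.03528119e-04, -6.26642997e-04,
        -5.32964998e-04],
       [ 6.57529183e-04, -2.47711107e-01,  9.68833719e-01,
        -1.61580399e-01],
       [ 0.00000000e+00,  0.00000000e+00,  0.00000000e+00,
         1.00000000e+00]])}
0.0187
```

View pics/top0.png

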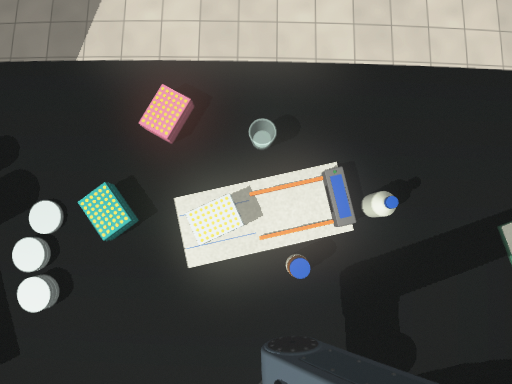

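View pics/side0.png

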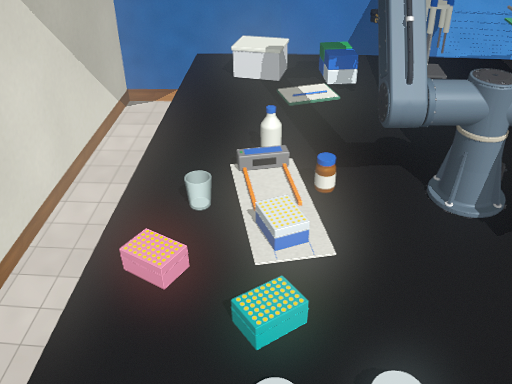

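View pics/wrist0.png

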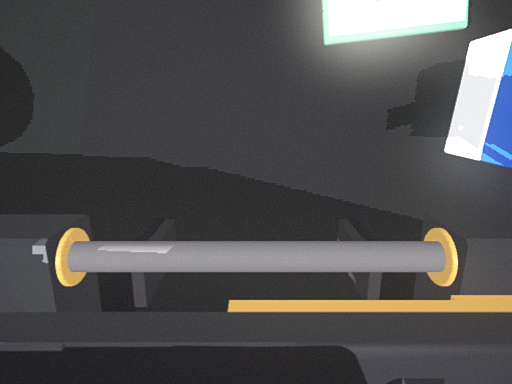

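Candidates: the pale/yellow-dotted box on the plate at top (215,218), the pink box (166,113) and the turquoise box (107,211). The one on the plate is the blue/pale box. Checking it in a close crop.

```bash
python3 - <<'E'
import cv2
c=cv2.imread("pics/top0.png")
cv2.imwrite("pics/top0a.png",cv2.resize(c[180:280,165:275],None,fx=6,fy=6,interpolation=cv2.INTER_CUBIC)[:600,:800])
cv2.imwrite("pics/top0b.png",cv2.resize(c[150:250,235:365],None,fx=6,fy=6,interpolation=cv2.INTER_CUBIC))
E
```

```text
(no output)
```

View pics/top0a.png

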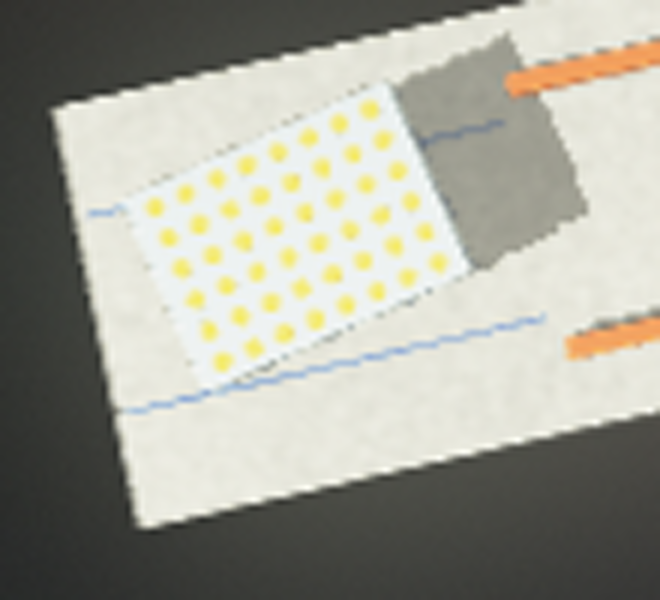

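View pics/top0b.png

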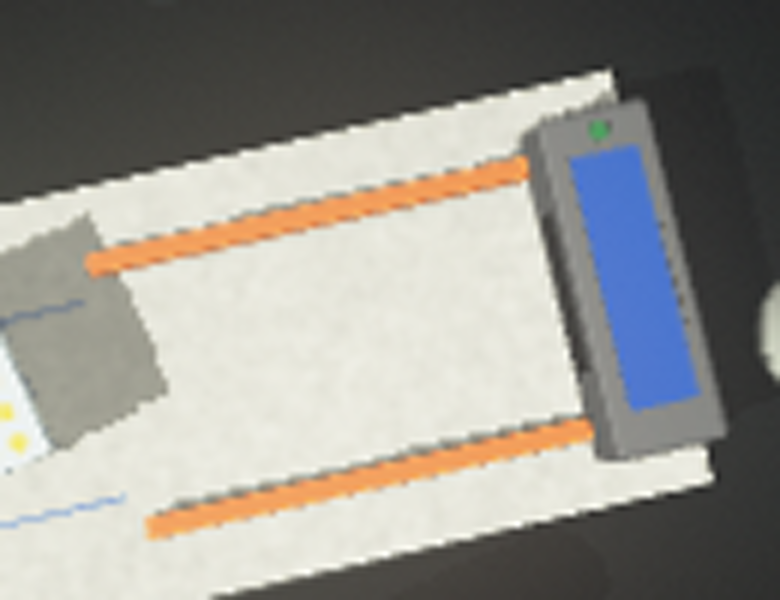

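The crop shows the target: pale lid with yellow dots, on the plate, corners at crop (122,200), (385,83), (472,268), (208,390). Rail ends are at (508,85) and (568,350).

```bash
cat > h.py <<'E'
import numpy as np,cv2
from scipy.optimize import least_squares
from rig import robot
def p2w(name,pts,z):
    c=robot.calibration(name)
    n=cv2.undistortPoints(np.array(pts,float).reshape(-1,1,2),c["mtx"],c["distortion"]).reshape(-1,2)
    d=np.c_[n,np.ones(len(n))]@c["R"]; o=-c["R"].T@c["t"]
    z=np.broadcast_to(z,len(n)); s=(z-o[2])/d[:,2]
    return o+d*s[:,None]
def w2p(name,P):
    c=robot.calibration(name)
    return cv2.projectPoints(np.array(P,float).reshape(-1,3),cv2.Rodrigues(c["R"])[0],c["t"],c["mtx"],c["distortion"])[0].reshape(-1,2)
def fit(model,W):
    "model Nx2, W Nx2 -> x,y,th"
    def f(p):
        R=np.array([[np.cos(p[2]),-np.sin(p[2])],[np.sin(p[2]),np.cos(p[2])]])
        return (model@R.T+p[:2]-W).ravel()
    d=np.subtract(W[1],W[0]); m=np.subtract(model[1],model[0])
    th=np.arctan2(d[1],d[0])-np.arctan2(m[1],m[0])
    r=least_squares(f,[*W.mean(0),th]); return r.x,np.sqrt((r.fun**2).reshape(-1,2).sum(1))
def crop(u,o,k=6): return np.array(o)+(np.array(u,float)+.5)/k-.5
E
python3 - <<'E'
from h import *
a=crop([(54,107),(137,528)],(165,180)); b=crop([(712,482),(611,70)],(235,150))
W=p2w("top",np.r_[a,b],.006)[:,:2]
L,r=fit(np.array([[-.25,.095],[-.25,-.095],[.2,-.095],[.2,.095]]),W); print("lane",L,r)
# rails tops outer-corner ends
ra=crop([(508,78),(572,358)],(165,180))
R=np.array([[np.cos(L[2]),-np.sin(L[2])],[np.sin(L[2]),np.cos(L[2])]])
tl=lambda w:(w[:,:2]-L[:2])@R
print("railends",tl(p2w("top",ra,.02)))
B=p2w("top",crop([(122,200),(385,83),(472,268),(208,390)],(165,180)),.068)
print("boxcorners lane",tl(B))
x,r=fit(np.array([[-.061,.044],[.061,.044],[.061,-.044],[-.061,-.044]]),tl(B)); print("box",x,r)
j=p2w("top",[(300,267),(262,133),(390,203)],[.1,.085,.15]);print("jar beaker bottle",j,tl(j))
d=np.load("pics/top0.npy"); print(d[218,215],d[218,190],d[200,290])
o=robot.get_obs();print(o["position"],o["time"])
# project lane into side image
c=cv2.imread("pics/side0.png")
def lw(x,y,z): return [*(R@[x,y]+L[:2]),z]
for P in [[lw(x,y,.006) for x,y in [(-.25,.095),(-.25,-.095),(.2,-.095),(.2,.095)]],[lw(x,y,.02) for x,y in [(-.05,.054),(.15,.054),(.15,.064),(-.05,.064)]],[lw(x,y,.02) for x,y in [(-.05,-.054),(.15,-.054),(.15,-.064),(-.05,-.064)]]]:
    p=w2p("side",P); print(p.round(1).tolist())
    big=None
cv2.imwrite("pics/side0a.png",cv2.resize(c[140:270,220:345],None,fx=4.6,fy=4.6,interpolation=cv2.INTER_CUBIC))
E
```

```text
lane [ 0.52493752  0.04403646 -1.33561969] [0.00092496 0.00043595 0.00044295 0.00016665]
railends [[-0.04886956  0.06186935]
 [-0.04814747 -0.06330417]]
boxcorners lane [[-0.2167563   0.04263446]
 [-0.09957768  0.0665704 ]
 [-0.08064168 -0.01643565]
 [-0.19777698 -0.04180725]]
box [-0.14868816  0.01274049  0.21261215] [0.00087739 0.00239242 0.00129289 0.00182974]
jar beaker bottle [[ 0.39048058 -0.01931092  0.1       ]
 [ 0.71812004  0.07550339  0.085     ]
 [ 0.54283962 -0.22074888  0.15      ]] [[ 0.03027318 -0.14551665]
 [ 0.01441363  0.19519708]
 [ 0.2616681  -0.04428958]]
0.9263148 0.92774093 0.999098
[ 0.14966269 -0.60624688  0.22178192] 0.15
[[254.4, 263.2], [335.4, 253.2], [291.6, 158.3], [229.9, 164.2]]
[[257.3, 206.1], [245.7, 167.2], [242.3, 167.5], [253.5, 206.5]]
[[298.0, 201.7], [282.0, 163.7], [285.3, 163.4], [301.7, 201.3]]
```

View pics/side0a.png

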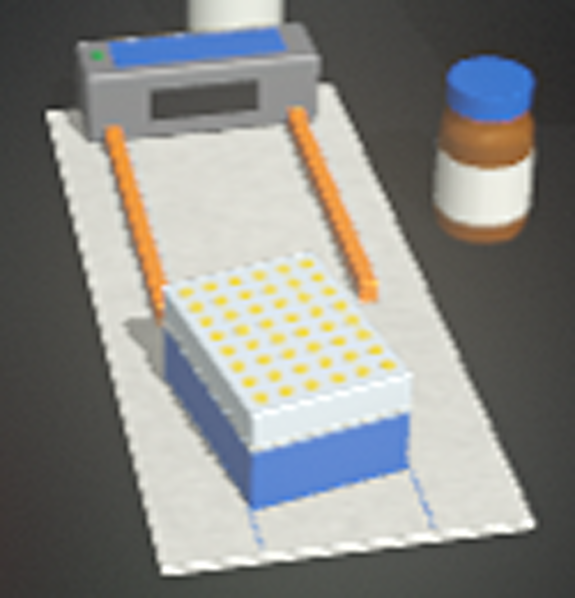

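```bash
cat >> h.py <<'E'
from scipy.spatial.transform import Rotation as Ro
L=np.array([0.52493752,0.04403646,-1.33561969])
RL=np.array([[np.cos(L[2]),-np.sin(L[2])],[np.sin(L[2]),np.cos(L[2])]])
def tl(w): return (np.atleast_2d(w)[:,:2]-L[:2])@RL
def lw(x,y,z): return np.array([*(RL@[x,y]+L[:2]),z])
def pose():
    o=robot.get_obs(); T=Ro.from_quat(o["tool_rot"]); m=T.as_matrix()
    return o,T,tl(o["position"])[0],np.arctan2(m[1,0],m[0,0])-L[2]
def go(x,y,z,psi):
    "target TCP in lane; psi = angle (deg) of tool x from lane x"
    o,T,l,p=pose()
    a=np.radians(psi)+L[2]; X=np.array([np.cos(a),np.sin(a),0]);Z=np.array([0,0,-1.]);Y=np.cross(Z,X)
    G=Ro.from_matrix(np.c_[X,Y,Z])
    print("now lane",l.round(4),"z",o["position"][2].round(4),"psi",np.degrees(p).round(2),"t",o["time"],"w",o["grip_width"].round(4),"F",o["ft_force"].round(2))
    print("shift cm",(T.inv().apply(lw(x,y,z)-o["position"])*100).round(2),"turn",np.degrees((T.inv()*G).as_rotvec()).round(2))
E
python3 - <<'E'
from h import *
go(-.15,.11,.2,90)
E
```

```text
Traceback (most recent call last):
  File "h.py", line 35, in go
    print("now lane",l.round(4),"z",o["position"][2].round(4),"psi",np.degrees(p).round(2),"t",o["time"],"w",o["grip_width"].round(4),"F",o["ft_force"].round(2))
                                                                                                             ^^^^^^^^^^^^^^^^^^^^^
AttributeError: 'float' object has no attribute 'round'
```

```bash
sed -i 's/o\["grip_width"\].round(4)/round(float(o["grip_width"]),4)/' h.py
python3 - <<'E'
from h import *
go(-.15,.11,.2,90)
E
```

```text
now lane [ 0.5449 -0.5165] z 0.2218 psi 90.38 t 0.15 w 0.087 F [0.73 0.76 0.02]
shift cm [ 63.11 -69.07   2.31] turn [-0.09 -0.02  0.38]
```

drive_tool(targets=[31,-34,0,0,0,0.4,31,-34,0,0,0,0.4,31,-34,0,0,0,0.4,31,-34,0,0,0,0.4,31,-34,0,0,0,0.4,31,-34,0,0,0,0.4,31,-34,0,0,0,0.4,31,-34,0,0,0,0.4,31,-34,0,0,0,0.4,31,-34,0,0,0,0.4,31,-34,0,0,0,0.4,31,-34,0,0,0,0.4], grip=-0.24)

```text
time: 1.15
position: [0.3702, -0.1955, 0.2223]
tool_rot: [0.993, 0.121, -0.0, -0.002]
ft_force: [-0.4, 0.2, -0.6]
grip_width: 0.0538
```

drive_tool(targets=[32,-35,0,0,0,0,32,-35,0,0,0,0,32,-35,0,0,0,0,32,-35,0,0,0,0,32,-35,0,0,0,0,32,-35,0,0,0,0,32,-35,0,0,0,0,32,-35,0,0,0,0,32,-35,0,0,0,0,32,-35,0,0,0,0,32,-35,0,0,0,0,32,-35,0,0,0,0])

```text
time: 2.15
position: [0.6015, 0.2168, 0.2223]
tool_rot: [0.993, 0.119, 0.002, -0.001]
ft_force: [0.6, 0.0, -0.8]
grip_width: 0.0542
```

```bash
python3 - <<'E'
from h import *
go(-.15,.11,.03,90)
E
```

```text
now lane [-0.1501  0.1147] z 0.2223 psi 90.15 t 2.15 w 0.0542 F [ 0.57  0.04 -0.78]
shift cm [-0.54  0.04 19.23] turn [-0.09 -0.19  0.15]
```

drive_tool(targets=[-0.5,0,4,0,0,0.1,-0.5,0,8,0,0,0.1,-0.5,0,12,0,0,0.1,-0.5,0,16,0,0,0.1,-0.5,0,18,0,0,0.1,-0.5,0,19.2,0,0,0.1,-0.5,0,19.2,0,0,0.1,-0.5,0,19.2,0,0,0.1])

```text
time: 2.82
position: [0.5947, 0.211, 0.0306]
tool_rot: [0.993, 0.116, 0.0, 0.0]
ft_force: [1.2, -0.9, 0.7]
grip_width: 0.0541
```

```bash
python3 - <<'E'
from h import *
go(-.15,.11,.03,90)
c,d=robot.camera("top"); cv2.imwrite("pics/top1.png",c[...,::-1]); 
cv2.imwrite("pics/top1a.png",cv2.resize(c[170:280,165:275,::-1],None,fx=5,fy=5,interpolation=cv2.INTER_CUBIC))
c,d=robot.camera("wrist"); cv2.imwrite("pics/wrist1.png",c[...,::-1]); 
E
```

```text
now lane [-0.1461  0.1068] z 0.0306 psi 89.86 t 2.8167 w 0.0541 F [ 1.22 -0.87  0.67]
shift cm [ 0.32 -0.39  0.06] turn [ 0.   -0.01 -0.14]
```

View pics/top1.png

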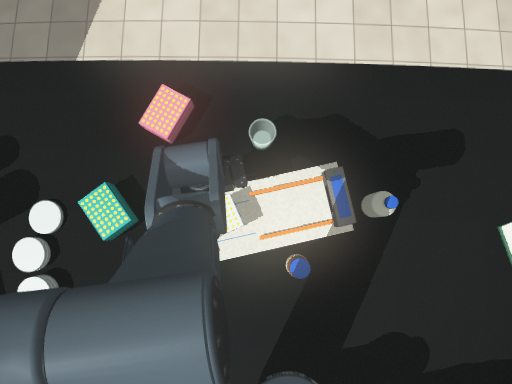

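View pics/wrist1.png

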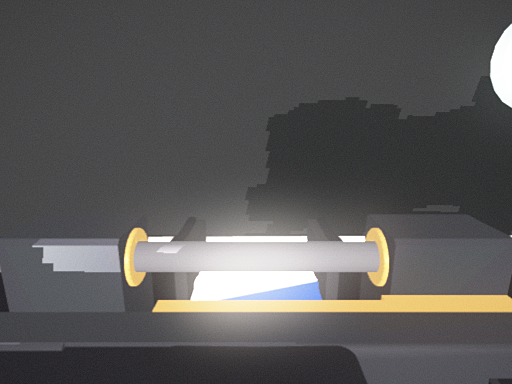

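drive_tool(targets=[-1.2,0,0,0,0,-0.1,-2.2,0,0,0,0,-0.1,-2.7,0,0,0,0,-0.1,-3.1,0,0,0,0,-0.1,-3.5,0,0,0,0,-0.1,-3.8,0,0,0,0,-0.1,-4.1,0,0,0,0,-0.1,-4.4,0,0,0,0,-0.1,-4.7,0,0,0,0,-0.1,-4.9,0,0,0,0,-0.1,-5.1,0,0,0,0,-0.1,-5.1,0,0,0,0,-0.1])

```text
time: 3.92
position: [0.5438, 0.1994, 0.0304]
tool_rot: [0.993, 0.117, -0.001, 0.0]
ft_force: [0.5, 0.5, 0.2]
grip_width: 0.0545
```

```bash
python3 - <<'E'
from h import *
go(-.15,.0535,.03,90)
c,d=robot.camera("side"); cv2.imwrite("pics/side2.png",c[...,::-1]); 
cv2.imwrite("pics/side2a.png",cv2.resize(c[140:270,220:345,::-1],None,fx=4.6,fy=4.6,interpolation=cv2.INTER_CUBIC))
E
```

```text
now lane [-0.1466  0.0546] z 0.0304 psi 89.97 t 3.9167 w 0.0545 F [0.48 0.46 0.18]
shift cm [-0.11 -0.34  0.04] turn [-0.01  0.07 -0.03]
```

View pics/side2a.png

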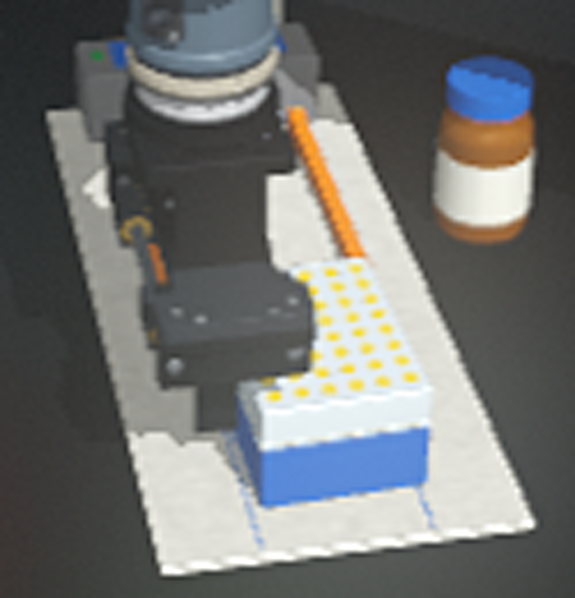

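```bash
python3 - <<'E'
from h import *
k=4.6
print(tl(p2w("side",crop([(265,507),(426,483)],(220,140),k),.006)))
print(tl(p2w("side",crop([(432,387),(366,257)],(220,140),k),.068)))
print(tl(p2w("side",crop([(252,507),(408,468)],(220,140),k),.006)), "before, start view")
E
```

```text
[[-0.21357159  0.03493022]
 [-0.21010146 -0.05019704]]
[[-0.21018011 -0.04992593]
 [-0.09135054 -0.04518219]]
[[-0.21237414  0.04141221]
 [-0.19662435 -0.04416637]] before, start view
```

drive_tool(targets=[1,0,0,0,0,0,2,0,0,0,0,0,2.5,0,-4,0,0,0,2.5,0,-8,0,0,0,2.5,0,-12,0,0,0,0,-4,-15,0,0,-7,-3,-7,-15,0,0,-14,-6,-10,-15,0,0,-21,-6,-13,-15,0,0,-28,-6,-13,-15,0,0,-35,-6,-13,-15,0,0,-42,-6,-13,-15,0,0,-49])

```text
time: 4.97
position: [0.4541, 0.3128, 0.1803]
tool_rot: [0.853, 0.522, -0.001, -0.0]
ft_force: [0.9, 0.3, -0.4]
grip_width: 0.0538
```

```bash
python3 - <<'E'
from h import *
go(-.28,-.005,.17,180)
E
```

```text
now lane [-0.2779 -0.0063] z 0.1803 psi 139.45 t 4.9667 w 0.0538 F [ 0.94  0.26 -0.44]
shift cm [ 0.25 -0.04  1.03] turn [-1.100e-01  4.000e-02 -4.055e+01]
```

drive_tool(targets=[0,0,0,0,0,-7,0,0,0,0,0,-14,0,0,0,0,0,-21,0,0,0,0,0,-28,0,0,0,0,0,-35,0,0,0,0,0,-40.3,0,0,0,0,0,-40.3])

```text
time: 5.55
position: [0.455, 0.3117, 0.1801]
tool_rot: [0.624, 0.782, -0.001, -0.001]
ft_force: [0.5, -0.2, 0.1]
grip_width: 0.054
```

```bash
python3 - <<'E'
from h import *
go(-.26,-.005,.03,180)
for n in ["side","top","wrist"]:
    c,d=robot.camera(n); cv2.imwrite(f"pics/{n}3.png",c[...,::-1])
    if n=="side": cv2.imwrite("pics/side3a.png",cv2.resize(c[140:270,220:345,::-1],None,fx=4.6,fy=4.6,interpolation=cv2.INTER_CUBIC))
E
```

```text
now lane [-0.2766 -0.0057] z 0.1801 psi 179.36 t 5.55 w 0.054 F [ 0.48 -0.17  0.08]
shift cm [-1.66  0.12 15.01] turn [-0.13  0.   -0.64]
```

View pics/side3a.png

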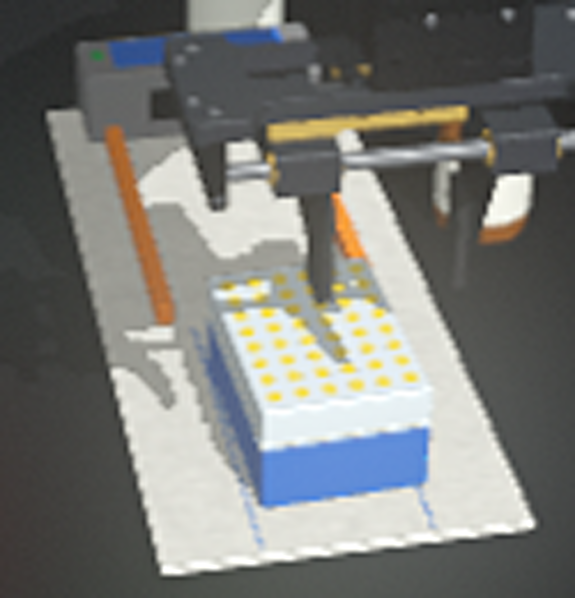

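View pics/top3.png

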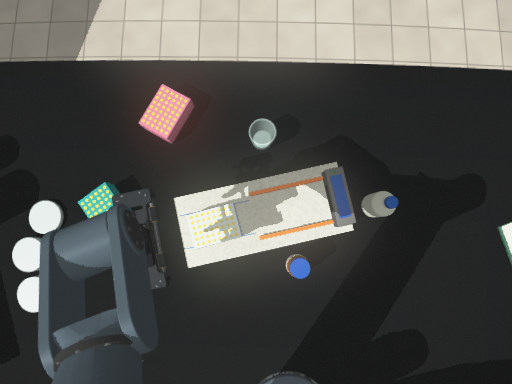

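View pics/wrist3.png

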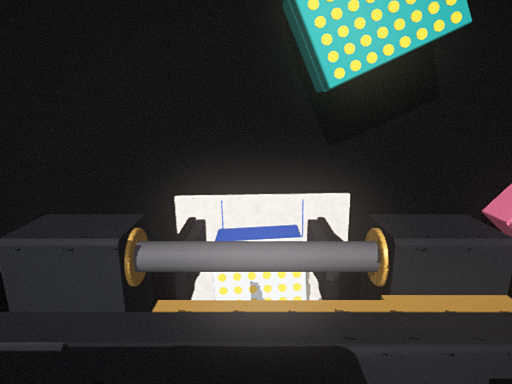

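```bash
python3 - <<'E'
import cv2
c=cv2.imread("pics/top3.png")
cv2.imwrite("pics/top3a.png",cv2.resize(c[190:270,170:265],None,fx=8,fy=7,interpolation=cv2.INTER_CUBIC))
E
```

```text
(no output)
```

View pics/top3a.png

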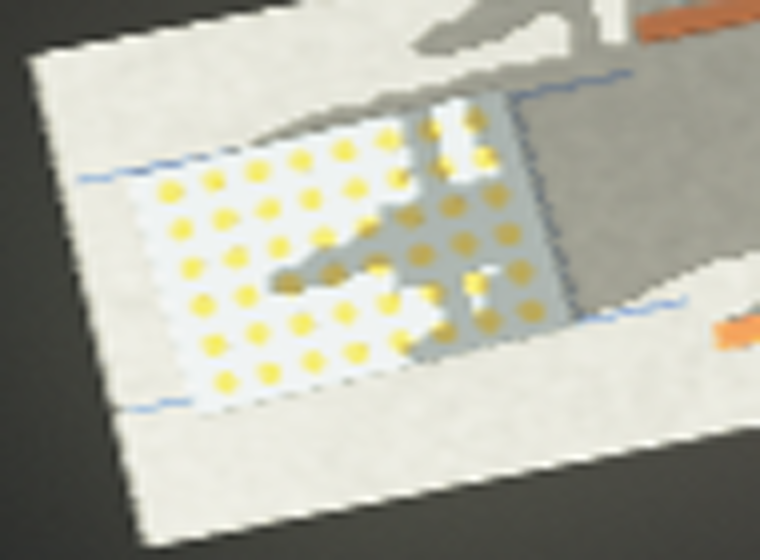

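```bash
python3 - <<'E'
from h import *
def cr(u): u=np.array(u,float); return np.c_[170+(u[:,0]+.5)/8-.5,190+(u[:,1]+.5)/7-.5]
def an(W):
    W=tl(W); c=W.mean(0); d=W[1]+W[2]-W[0]-W[3]; s=W[0]+W[1]-W[2]-W[3]
    print(c,"yaw long",np.arctan2(d[1],d[0]),"short",np.arctan2(-s[0],s[1]),"len",np.hypot(*d)/2,np.hypot(*s)/2)
an(p2w("top",cr([(171,193),(476,120),(531,312),(226,383)]),.068))
an(p2w("top",cr([(130,180),(512,92),(577,320),(200,412)]),.068))
an(p2w("top",crop([(156,207),(371,109),(440,262),(223,362)],(165,180)),.068))
E
```

```text
[-0.15367305 -0.00344471] yaw long 0.04457288877073576 short 0.03793710646105322 len 0.09801968136851485 0.06984566114189263
[-0.15246499 -0.0033082 ] yaw long 0.04564796815281702 short 0.042436139917208494 len 0.12202319565881324 0.08422257447437827
[-0.14836268  0.01271956] yaw long 0.2114614887587619 short 0.20624426500040544 len 0.09830153285784685 0.06996538806131523
```

drive_tool(targets=[-1.2,0.2,4,0,0,-1,-1.2,0.2,8,0,0,-3.1,-1.2,0.2,12,0,0,-3.1,-1.2,0.2,14,0,0,-3.1,-1.2,0.2,15,0,0,-3.1,-1.2,0.2,15,0,0,-3.1,-1.2,0.2,15,0,0,-3.1])

```text
time: 6.28
position: [0.4609, 0.3009, 0.0308]
tool_rot: [0.603, 0.798, 0.0, 0.0]
ft_force: [0.1, -1.0, 0.5]
grip_width: 0.054
```

```bash
python3 - <<'E'
from h import *
go(-.25,-.0075,.03,182.5)
go(-.1535,-.0034,.03,182.5)
c,d=robot.camera("side"); cv2.imwrite("pics/side4a.png",cv2.resize(c[140:290,200:345,::-1],None,fx=4,fy=4,interpolation=cv2.INTER_CUBIC))
E
```

```text
now lane [-0.2647 -0.0024] z 0.0308 psi 182.34 t 6.2833 w 0.054 F [ 0.1  -0.96  0.5 ]
shift cm [-1.45 -0.57  0.08] turn [ 0.02 -0.   -0.16]
now lane [-0.2647 -0.0024] z 0.0308 psi 182.34 t 6.2833 w 0.054 F [ 0.1  -0.96  0.5 ]
shift cm [-11.11  -0.55   0.08] turn [ 0.02 -0.   -0.16]
```

View pics/side4a.png

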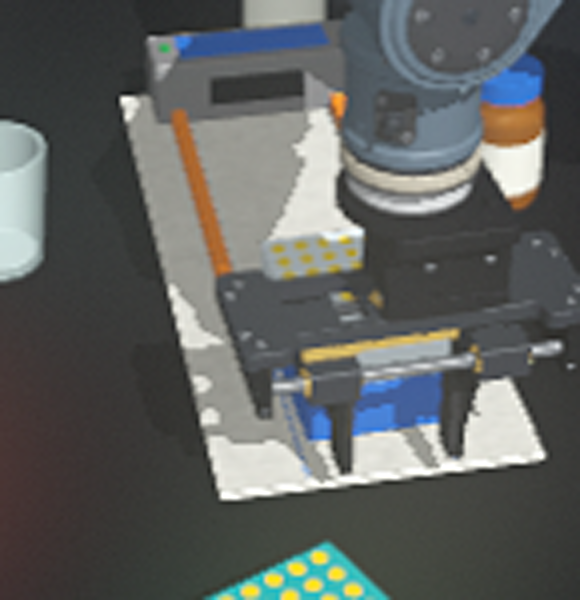

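drive_tool(targets=[-0.6,-0.5,0,0,0,-0.1,-1.6,-0.5,0,0,0,-0.1,-2.6,-0.5,0,0,0,-0.1,-3.4,-0.5,0,0,0,-0.1,-4.0,-0.5,0,0,0,-0.1,-4.5,-0.5,0,0,0,-0.1,-5.0,-0.5,0,0,0,-0.1,-5.5,-0.5,0,0,0,-0.1,-6.0,-0.5,0,0,0,-0.1,-6.4,-0.5,0,0,0,-0.1,-6.6,-0.5,0,0,0,-0.1,-6.6,-0.5,0,0,0,-0.1])

```text
time: 7.33
position: [0.4738, 0.2352, 0.0304]
tool_rot: [0.602, 0.798, -0.0, 0.0]
ft_force: [0.2, -0.1, -0.1]
grip_width: 0.0538
```

```bash
python3 - <<'E'
from h import *
go(-.15,-.0034,.03,182.5)
c,d=robot.camera("top"); cv2.imwrite("pics/top5.png",c[...,::-1]); cv2.imwrite("pics/top5a.png",cv2.resize(c[150:275,165:295,::-1],None,fx=5,fy=4,interpolation=cv2.INTER_CUBIC))
c,d=robot.camera("side"); cv2.imwrite("pics/side5a.png",cv2.resize(c[140:290,200:345,::-1],None,fx=4,fy=4,interpolation=cv2.INTER_CUBIC))
E
```

```text
now lane [-0.1978 -0.0051] z 0.0304 psi 182.47 t 7.3333 w 0.0538 F [ 0.25 -0.13 -0.08]
shift cm [-4.78 -0.03  0.04] turn [-0.02  0.02 -0.03]
```

View pics/top5a.png

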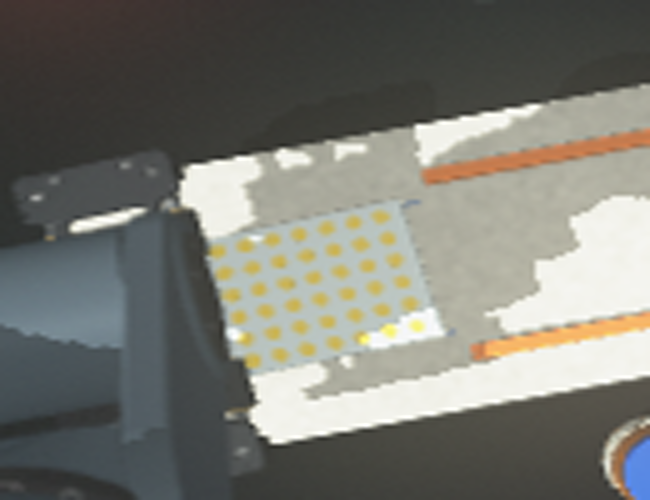

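View pics/side5a.png

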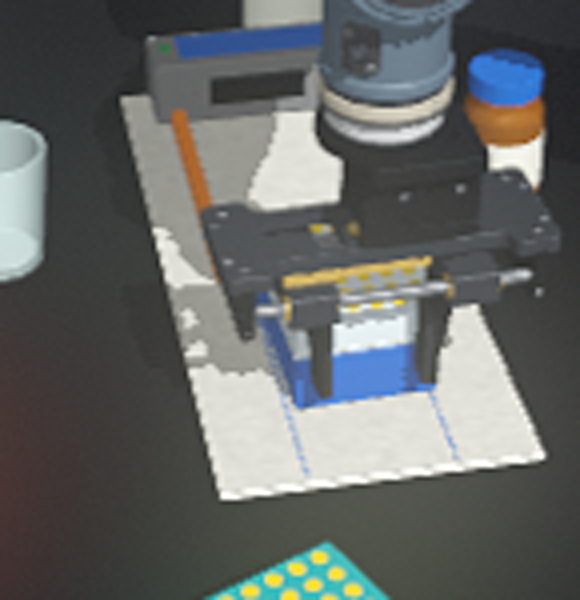

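```bash
cat >> h.py <<'E'
def an(u,o,kx,ky):
    u=np.array(u,float); W=tl(p2w("top",np.c_[o[0]+(u[:,0]+.5)/kx-.5,o[1]+(u[:,1]+.5)/ky-.5],.068))
    c=W.mean(0); d=W[1]+W[2]-W[0]-W[3]; s=W[0]+W[1]-W[2]-W[3]
    print(c,"yaw long",np.arctan2(d[1],d[0]),"short",np.arctan2(-s[0],s[1]),"len",np.hypot(*d)/2,np.hypot(*s)/2)
E
python3 - <<'E'
from h import *
an([(218,252),(382,216),(417,327),(254,361)],(165,150),5,4)
E
```

```text
[-0.11601311 -0.00242304] yaw long 0.04212938003764895 short 0.040161918110586635 len 0.08406258055405144 0.07053506642464225
```

drive_tool(targets=[-0.4,0,0,0,0,0,-0.9,0,0,0,0,0,-1.5,0,0,0,0,0,-2.1,0,0,0,0,0,-2.7,0,0,0,0,0,-3.3,0,0,0,0,0,-3.9,0,0,0,0,0,-4.5,0,0,0,0,0,-5.0,0,0,0,0,0,-5.4,0,0,0,0,0,-5.7,0,0,0,0,0,-5.7,0,0,0,0,0])

```text
time: 8.43
position: [0.4898, 0.1803, 0.0306]
tool_rot: [0.602, 0.798, 0.0, 0.0]
ft_force: [1.5, -0.2, 0.5]
grip_width: 0.0539
```

```bash
python3 - <<'E'
from h import *
go(-.1,-.0,.03,180)
c,d=robot.camera("top"); cv2.imwrite("pics/top6.png",c[...,::-1]); cv2.imwrite("pics/top6a.png",cv2.resize(c[150:270,195:325,::-1],None,fx=6,fy=5,interpolation=cv2.INTER_CUBIC))
E
```

```text
now lane [-0.1407 -0.0024] z 0.0306 psi 182.45 t 8.4333 w 0.0539 F [ 1.53 -0.24  0.54]
shift cm [-4.08  0.07  0.06] turn [0.02 0.02 2.45]
```

View pics/top6a.png

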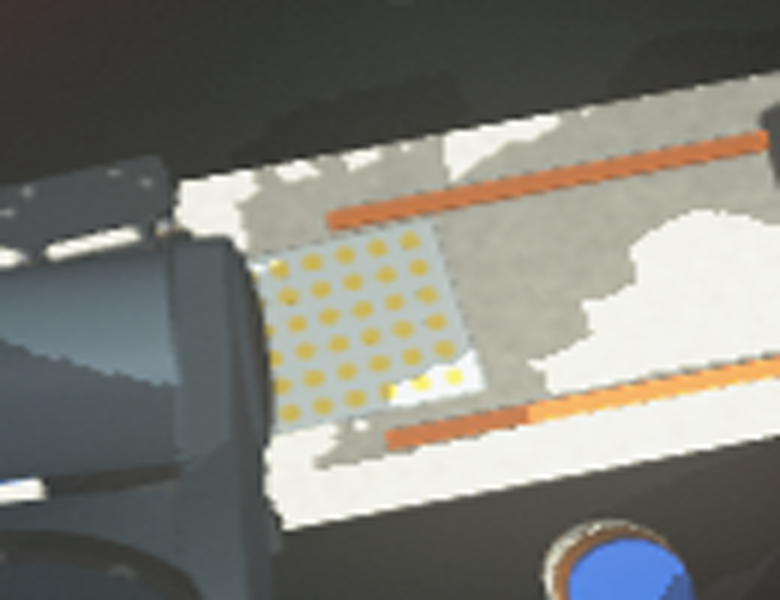

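```bash
python3 - <<'E'
from h import *
an([(279,271),(411,240),(455,376),(322,406)],(195,150),6,5)
E
```

```text
[-0.04501469  0.00114578] yaw long 0.0494284645892129 short 0.042145458182118935 len 0.05705722336171262 0.06979827070292381
```

drive_tool(targets=[-0.3,0,0,0,0,0.2,-0.7,0,0,0,0,0.6,-1.1,0,0,0,0,1.0,-1.5,0.1,0,0,0,1.4,-1.9,0.1,0,0,0,1.8,-2.3,0.1,0,0,0,2.2,-2.7,0.1,0,0,0,2.4,-3.1,0.1,0,0,0,2.4,-3.5,0.1,0,0,0,2.4,-3.8,0.1,0,0,0,2.4,-4.0,0.1,0,0,0,2.4,-4.0,0.1,0,0,0,2.4])

```text
time: 9.48
position: [0.5016, 0.1422, 0.0305]
tool_rot: [0.619, 0.786, -0.0, 0.0]
ft_force: [-0.2, 0.2, -0.6]
grip_width: 0.0537
```

```bash
python3 - <<'E'
from h import *
go(-.04,-.0,.03,180)
c,d=robot.camera("top"); cv2.imwrite("pics/top7.png",c[...,::-1]); cv2.imwrite("pics/top7a.png",cv2.resize(c[150:270,225:355,::-1],None,fx=6,fy=5,interpolation=cv2.INTER_CUBIC))
c,d=robot.camera("side"); cv2.imwrite("pics/side7a.png",cv2.resize(c[140:290,200:345,::-1],None,fx=4,fy=4,interpolation=cv2.INTER_CUBIC))
E
```

```text
now lane [-0.1009  0.0002] z 0.0305 psi 180.07 t 9.4833 w 0.0537 F [-0.16  0.21 -0.59]
shift cm [-6.09 -0.03  0.05] turn [0.   0.02 0.07]
```

View pics/top7a.png

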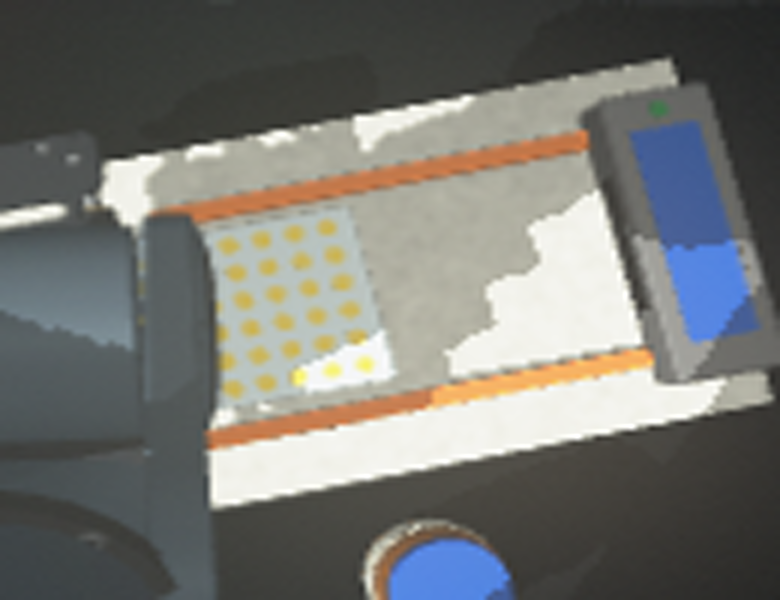

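View pics/side7a.png

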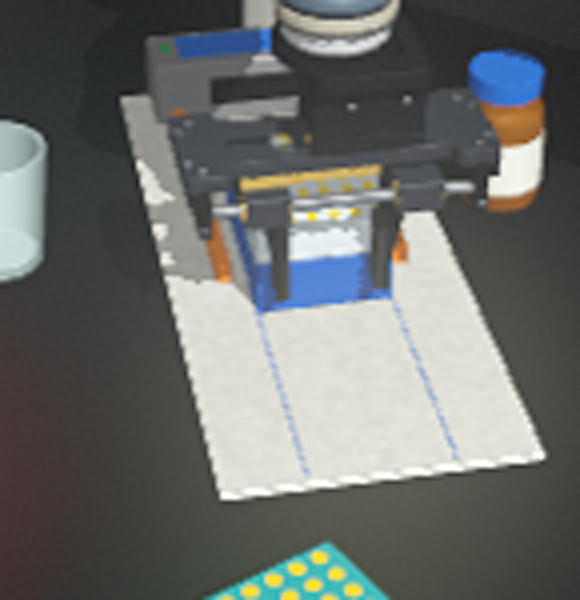

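```bash
python3 - <<'E'
from h import *
an([(229,247),(327,228),(366,363),(266,383)],(225,150),6,5)
E
```

```text
[ 0.00165543 -0.00010599] yaw long 0.011445960413844339 short 0.005814369425326941 len 0.04234379571725322 0.0693215262078539
```

drive_tool(targets=[-0.4,0,0,0,0,0,-1.0,0,0,0,0,0,-1.6,0,0,0,0,0,-2.3,0,0,0,0,0,-3.0,0,0,0,0,0,-3.7,0,0,0,0,0,-4.4,0,0,0,0,0,-5.1,0,0,0,0,0,-5.7,0,0,0,0,0,-6.2,0,0,0,0,0,-6.5,0,0,0,0,0,-6.5,0,0,0,0,0])

```text
time: 10.58
position: [0.5171, 0.0788, 0.0306]
tool_rot: [0.619, 0.785, 0.0, 0.0]
ft_force: [-0.4, 0.3, -0.7]
grip_width: 0.0544
```

```bash
python3 - <<'E'
from h import *
go(.014,-.0,.03,180)
c,d=robot.camera("top"); cv2.imwrite("pics/top8.png",c[...,::-1]); cv2.imwrite("pics/top8a.png",cv2.resize(c[150:270,245:375,::-1],None,fx=6,fy=5,interpolation=cv2.INTER_CUBIC))
E
```

```text
now lane [-0.0357  0.0005] z 0.0306 psi 180.04 t 10.5833 w 0.0544 F [-0.36  0.31 -0.65]
shift cm [-4.97 -0.05  0.06] turn [0.03 0.02 0.04]
```

View pics/top8a.png

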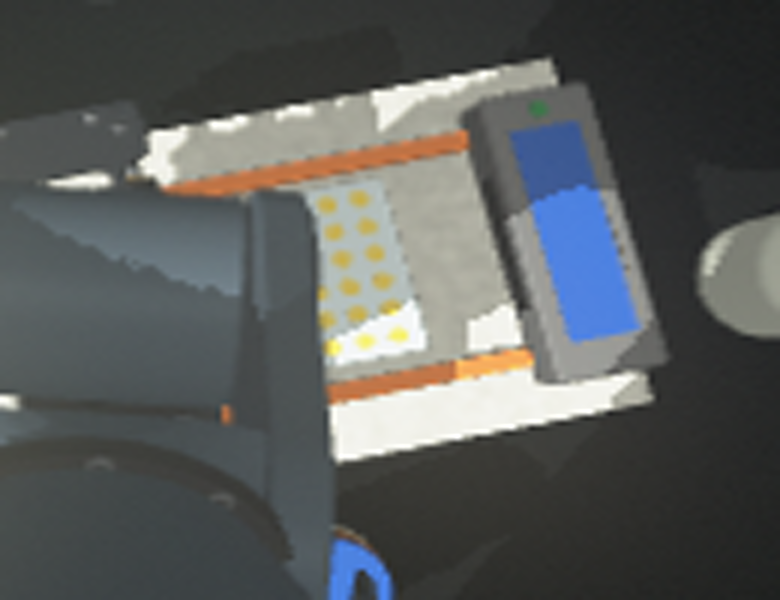

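```bash
python3 - <<'E'
from h import *
an([(327,206),(359,200),(399,335),(366,341)],(245,150),6,5)
E
```

```text
[ 0.08115328 -0.00011946] yaw long -0.0034088453700633074 short 0.0078045910756751715 len 0.013957747776628887 0.06944168764146652
```

drive_tool(targets=[-0.4,0,0,0,0,0,-1.0,0,0,0,0,0,-1.6,0,0,0,0,0,-2.2,0,0,0,0,0,-2.8,0,0,0,0,0,-3.4,0,0,0,0,0,-3.9,0,0,0,0,0,-4.2,0,0,0,0,0,-4.4,0,0,0,0,0,-4.6,0,0,0,0,0,-4.7,0,0,0,0,0,-4.8,0,0,0,0,0])

```text
time: 11.63
position: [0.5278, 0.033, 0.0306]
tool_rot: [0.619, 0.786, 0.0, -0.0]
ft_force: [1.5, 2.6, 1.8]
grip_width: 0.0543
```

drive_tool(targets=[-0.05,0,0,0,0,0,-0.1,0,0,0,0,0,-0.15,0,0,0,0,0])

```text
time: 11.88
position: [0.5281, 0.0317, 0.0306]
tool_rot: [0.619, 0.786, -0.0, -0.0]
ft_force: [-0.5, 2.6, 1.1]
grip_width: 0.0543
```

```bash
python3 - <<'E'
from h import *
go(.016,-.0,.03,180)
E
```

```text
now lane [0.0128 0.0002] z 0.0306 psi 180.09 t 11.8833 w 0.0543 F [-0.46  2.55  1.12]
shift cm [-0.32 -0.02  0.06] turn [-0.01 -0.01  0.09]
```

drive_tool(targets=[-0.05,0,0,0,0,0,-0.1,0,0,0,0,0,-0.15,0,0,0,0,0])

```text
time: 12.13
position: [0.5286, 0.0301, 0.0306]
tool_rot: [0.619, 0.786, -0.0, -0.0]
ft_force: [-0.6, 2.3, 1.2]
grip_width: 0.054
```

drive_tool(targets=[-0.05,0,0,0,0,0,-0.1,0,0,0,0,0])

```text
time: 12.3
position: [0.5287, 0.0297, 0.0306]
tool_rot: [0.619, 0.785, 0.0, -0.0]
ft_force: [-0.4, 7.5, 2.0]
grip_width: 0.0542
```

drive_tool(targets=[-0.05,0,0,0,0,0,-0.1,0,0,0,0,0,-0.1,0,0,0,0,0])

```text
time: 12.55
position: [0.5287, 0.0297, 0.0306]
tool_rot: [0.619, 0.785, 0.001, -0.001]
ft_force: [-0.8, 9.0, 2.5]
grip_width: 0.0544
```

```bash
python3 - <<'E'
from h import *
go(.016,-.0,.03,180)
c,d=robot.camera("top"); cv2.imwrite("pics/top9a.png",cv2.resize(c[150:270,245:375,::-1],None,fx=6,fy=5,interpolation=cv2.INTER_CUBIC))
E
```

```text
now lane [0.0148 0.0003] z 0.0306 psi 180.06 t 12.55 w 0.0544 F [-0.77  9.03  2.46]
shift cm [-0.12 -0.03  0.06] turn [-0.   -0.12  0.06]
```

View pics/top9a.png

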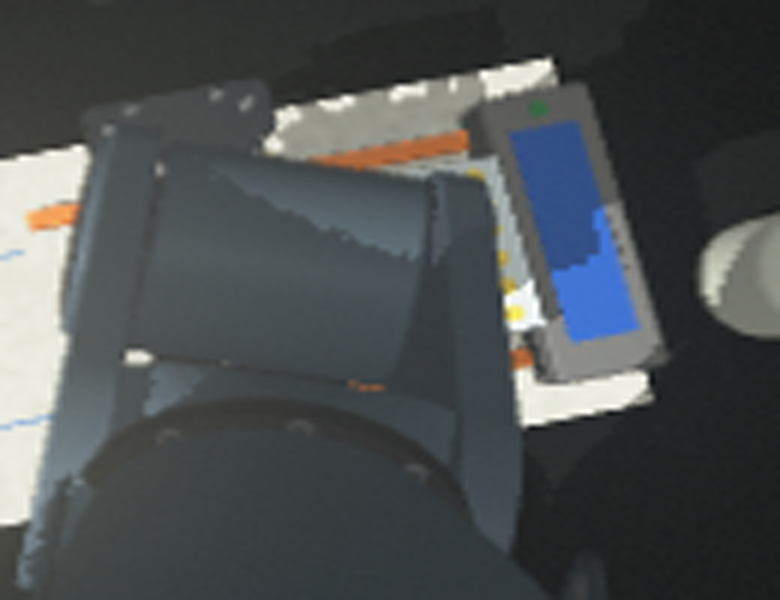

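The tool stalled with force rising to 9 N, so the box is home against the block. Backing off.

drive_tool(targets=[0.5,0,0,0,0,0,1.5,0,0,0,0,0,3,0,0,0,0,0,4,0,-3,0,0,0,5,0,-7,0,0,0,7,0,-11,0,0,0,11,0,-13,0,0,0,15,0,-14,0,0,0,19,0,-14,0,0,0,22,0,-14,0,0,0,22,0,-14,0,0,0,22,0,-14,0,0,0])

```text
time: 13.6
position: [0.4766, 0.2435, 0.1705]
tool_rot: [0.617, 0.787, -0.0, 0.0]
ft_force: [1.1, -0.2, -1.3]
grip_width: 0.0543
```

```bash
python3 - <<'E'
from h import *
go(.016,-.0,.03,180)
c,d=robot.camera("top"); cv2.imwrite("pics/top10.png",c[...,::-1]); cv2.imwrite("pics/top10a.png",cv2.resize(c[150:270,245:375,::-1],None,fx=6,fy=5,interpolation=cv2.INTER_CUBIC))
c,d=robot.camera("side"); cv2.imwrite("pics/side10.png",c[...,::-1])
E
```

```text
now lane [-0.2052 -0.0005] z 0.1705 psi 180.33 t 13.6 w 0.0543 F [ 1.11 -0.23 -1.33]
shift cm [-22.11  -0.08  14.07] turn [0.02 0.05 0.33]
```

View pics/top10a.png

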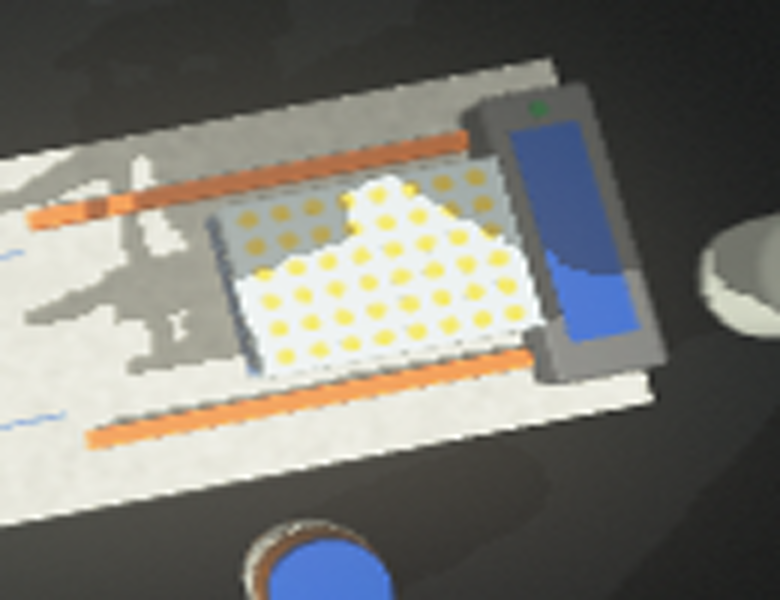

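View pics/side10.png

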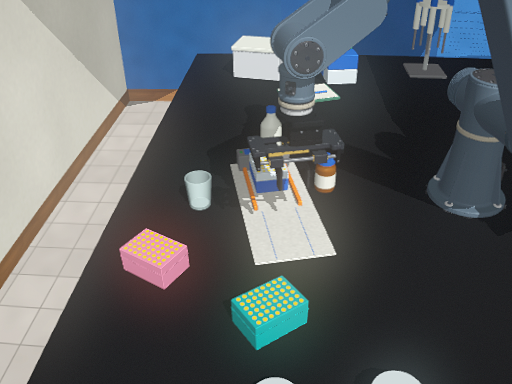

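View pics/top10.png

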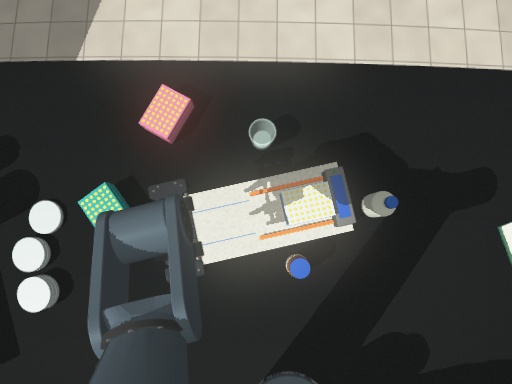

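```bash
python3 - <<'E'
from h import *
an([(249,219),(475,177),(516,312),(286,357)],(245,150),6,5)
E
```

```text
[0.08944082 0.00022777] yaw long 0.003476114293995216 short 0.0016608281904905383 len 0.09819774478672054 0.07017079808687923
```

Box measures at x 0.0894 m, y 0.0002 m, yaw about 0.003 rad. The jar, beaker and bottle are at the same pixels as at the start, and the hand is clear.

```bash
python3 -c "
from rig import robot
print(robot.hand_in())"
```

```text
the job is handed in; nothing more can be done
None
```

The tip box is fully home against the reader block and the hand is clear. I handed the job in at about 13.7 s of the 64 s allowed; no verdict came back.

**How it went:** I first nudged the box from its left side with two half-open fingers. That turned it from 0.21 rad off to 0.04 rad and moved it from 13 mm off centre to 3 mm. I then pushed it flat from behind into the lane, straightening it as it went, until it stalled against the block at about 9 N. The hand then backed off and lifted away.

**Last checks:**
- **Box position:** the final top picture puts it at lane x 89.4 mm (home is 89 mm), 0.2 mm off centre and turned about 0.003 rad.
- **Rails:** I saw no contact with either rail in the pictures. The fingers stayed above the rail tops.
- **Bystanders:** the jar, beaker and bottle appear at the same pixels as at the start.
- **Weaker checks:** the arm hid part of the box in some mid-push pictures, so I worked out its position there from the dots still visible. The finger-to-box offset was a few mm larger than I had assumed, so I relied on the camera measurements instead.

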